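# Fold back the bifold guard of a test bay

## Robot

A 7-joint arm with a two-finger parallel gripper is mounted at the origin on the work surface. World frame = base frame: x ahead of the robot, y to its left, z up, the work surface at z = 0. Lengths are in m, angles in rad, forces in N, time in s.
With the tool pointing down it reaches from about 0.35 to 0.9 m from the base axis. Payload 7.2 kg.
Tool frame: the origin (TCP) lies midway between the tips of the shut fingers; the grasp point (between the pads) lies 19 mm behind it (ctrl.grasp_offset is the distance from the TCP to the grasp point, in m); z points along the fingers, y is the line along which they close (so a half turn about z gives the same grasp; the last joint's range is limited). The gripper opens to 85 mm and grips with 20 to 120 N. Pads are 22 mm wide; open, the fingers measure 114 mm over their backs; the gripper's body (76 mm by 85 mm) begins 54 mm behind the grasp point. The pads swing forward as they close: fully open they stand 13 mm farther back than shut.
Start: joints at [1.214, 0.411, -0.013, 1.596, 0.006, 1.134, -0.082], TCP at [0.178, -0.599, 0.231] pointing down, gripper open.
Joint ranges: [-2.95, 2.95], [-0.29, 1.99], [-1.47, 1.44], [0.14, 2.54], [-1.03, 4.17], [0.13, 1.85], [-2.86, 2.86]. Speed limits (rad/s): [2.39, 2.39, 3.01, 3.01, 3.14, 3.14, 3.14].

## Interface

Orientations are given as [roll, pitch, yaw] about the fixed x, y, z axes, in that order (R = Rz(yaw) Ry(pitch) Rx(roll)).
In Python, from cell import ctrl, vision, job_done gives the robot as it stands (ctrl), with the cameras (vision) and the job as plain functions.
- The arm moves only by the tool shift_gripper, called after "Call:" by a JSON object that holds its "op" and its "data". Schema: {"type":"object","properties":{"steps":{"type":"array","items":{"type":"array","items":{"type":"number"},"minItems":6,"maxItems":6},"minItems":1,"maxItems":10},"finger_gap":{"type":"number"},"only":{"type":"string"},"quiet":{"type":"boolean"},"lines":{"type":"string"}},"required":["steps"],"additionalProperties":false}. steps is a list of rows, 1 to 10 of them, each of 6 numbers: dx, dy, dz in parts of the range, where 1.0 means 0.5 m, then a rotation vector rx, ry, rz in parts of the range, where 1.0 means 90 degrees; each row is the pose to reach, as a shift and turn from the pose commanded when the call began, along the tool's axes at that moment; what a row does not reach only later rows make up. A row lasts 1/8 s, in which the tool goes at most 0.0625 m and 0.188 rad, less where a joint would pass 70% of its speed; a pose out of reach is approached as far as the arm can. finger_gap is the opening from 0.0 (shut) to 1.0 (fully open), set as the call begins (left out keeps the last). The fingers move at their own pace and stop on an object; the grip force is fixed at half the most. Time passes only in rows, so rows that do not move let the fingers close. The tool returns the time, the measured TCP pose, the force, the opening and the grip force at its end. only (a regular expression) keeps the lines of the reply that match it, lines (a string "A,B") keeps lines A to B, and quiet returns only ok. No shift or turn number may pass 1 either way. Input that does not fit is refused with a message, and nothing moves.
- ctrl.get_obs(): the state, without advancing time (a new reading comes with each control period).
- vision.capture(name): name is "side" or "top" or "wrist"; returns the picture (400x640x3 uint8, red, green, blue); there is no depth.
- vision.calibration(name): a dict with "fx", "fy", "cx", "cy" (pixels), "xyz" and "rotation" of the camera in the world; the wrist camera has in their place "mount" (4x4, takes a point from camera to tool coordinates, whose origin is the TCP and whose axes are the flange's). Camera axes: x right, y down, z forward; pixel columns grow to the right and rows downward; lengths in m; the calibration is good to about 2 mm. A picture is of the moment at which its call begins: read the wrist's pose just before it. calibration takes no time and is no camera call.
- job_done(): hands the job in; it is judged then, once.
The state is a dict: "clock": time; "joint_positions": joint angles; "joint_velocities": joint speeds; "effort": joint torques, N m; "tool_pos": TCP position; "ee_rot": TCP orientation; "force": force on the tool from outside, world axes, zero at the start; "torque": the same for the moment, N m; "finger_gap": opening from 0.0 (shut) to 1.0 (fully open); "grip_force": force on a finger pad.
Only numpy, scipy, OpenCV 4.12 (cv2) and the standard library are available. Lean on these libraries where they do the work, as an engineer would, in place of code of your own. Each camera call takes 0.05 s, during which the arm holds its last target. There are 200 camera calls.

## Task

On the repair bench stand two open-topped test bays with plywood bifold doors. Open the one that holds the green circuit board: push its door inwards at the upright rod of its fold hinge so that both panels fold up along the track towards the jamb and at least half of the doorway is clear, then withdraw. Leave the door of the other bay, with the transformer, as it is.

Things in the scene. Friction and masses are not known exactly. Their poses are not given: they have to be found in the camera images.
- board_bay: Fixed open-topped grey steel bay, 260 (x) x 300 (y) mm, walls 150 high, with a green circuit board in its rear half (under 70 high). Origin: centre of its underside; +x to its back, doorway on the -x side. No lintel: the track is on the floor. Door: two equal plywood panels 125 long, 12 thick, tops 150 above the bench; the first turns on an upright pivot at x -115, y +127 mm.
- board_door (a joint): Angle a (rad) between that door's first, pivot-side panel and the track: 0 flat shut, starts slightly ajar, grows as the fold goes inwards, stop at 1.4. 1 - cos a of the doorway is clear (half at 1.05). Friction is light, about 1 N at the fold; the door stays where it is left. Lower down between the panels a tool gets pinched as they close; the rod above them stays free all round.
- board_fold (a point): Fold hinge of that door, on its axis at panel-top height, 150 mm above the bench. Its upright steel rod, 14 mm thick, stands 40 mm above the panels (top at 190) and is the place to push. It moves on an arc of radius 125 mm about the pivot: in the bay's frame x = -115 + 125 sin a, y = 127 - 125 cos a mm. The second panel's free end slides along the track, x = -115, towards the pivot.
- spare_fold (a point): Fold hinge of the other bay's door, with the same rod, on its axis at panel-top height, 150 mm above the bench. That bay is of the same make and size, but holds a steel and copper transformer and has its pivot at its right wall (-y). Leave its door as it is.

How it is judged:
By the outcome, as a careful person would: the job done as asked, in the order asked, and still so for the second after the job is handed in, with the robot touching nothing.
It also fails if it takes over 30 s, if anything falls off the work surface, if the arm or the gripper's body presses on something with over 40 N, if the wrist force passes 120 N, or if a joint passes its speed limit or range.

## Working session

There is one attempt and no reset: what is moved stays moved. The work goes in short steps, Python scripts to look and compute and a tool call to move; the robot and the scene stay as the last step left them, time stands still between calls to the robot, and variables do not carry over. Pictures are saved under pics/ and viewed, at most 10 in all, crops included, and the job is handed in when it is done.

```bash
mkdir -p pics; ls
```

Run:
```python
from cell import ctrl, vision, job_done
import cv2
for n in("top","side"):
    cv2.imwrite(f"pics/{n}0.png",vision.capture(n)[:,:,::-1])
    print(n,vision.calibration(n))
o=ctrl.get_obs();print(o["tool_pos"],o["ee_rot"],o["clock"],o["finger_gap"])
```

```text
cell.py
pics
top {'fx': 467.0551593625761, 'fy': 467.0551593625761, 'cx': 314.2973492339969, 'cy': 196.8761446574955, 'xyz': array([0.44424693, 0.03851753, 1.04674389]), 'rotation': array([-3.0490115 ,  0.01790438, -1.56659094])}
side {'fx': 403.91227007478267, 'fy': 403.91227007478267, 'cx': 322.19012559880133, 'cy': 190.95383799065328, 'xyz': array([0.46940554, 0.74935424, 0.82363025]), 'rotation': array([-2.34720524, -0.02117665, -3.0431499 ])}
[ 0.17784888 -0.59867101  0.23050672] [-3.14007652e+00  9.43735467e-05  2.88877286e-01] 0.1 1.0016439340098435
```

View pics/top0.png

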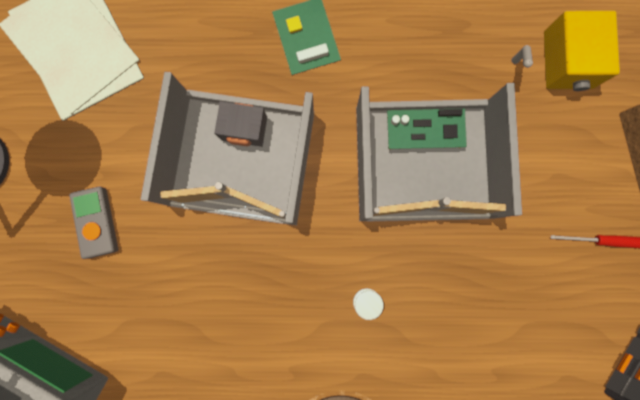

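View pics/side0.png

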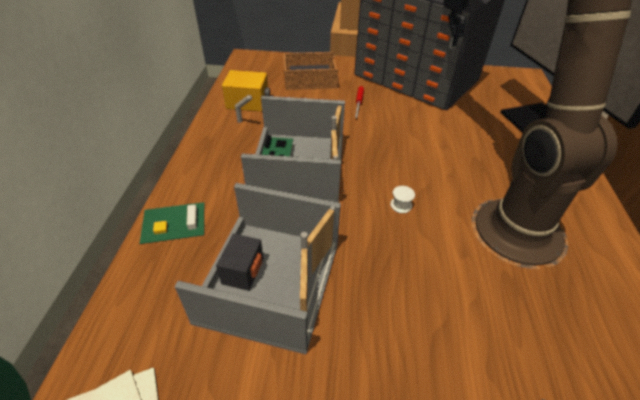

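The top view shows the board bay on the right (image columns 358–522) with its fold rod near (446,203). The transformer bay is on the left, with its rod near (220,187). The side view agrees, with the board bay being the farther one. I'll zoom in on the board bay.

Run:
```python
import cv2
i=cv2.imread("pics/top0.png")[75:230,350:530]
cv2.imwrite("pics/crop.png",cv2.resize(i,None,fx=3.8,fy=3.8,interpolation=cv2.INTER_CUBIC))
```

Create h.py:
```python
import numpy as np
from scipy.spatial.transform import Rotation as R
from cell import ctrl, vision, job_done
def at(u,v,z,n="top"):
    c=vision.calibration(n)
    d=R.from_euler("xyz",c["rotation"]).apply([(u-c["cx"])/c["fx"],(v-c["cy"])/c["fy"],1])
    p=np.array(c["xyz"]);return p+d*(z-p[2])/d[2]
```

```text
(no output)
```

View pics/crop.png

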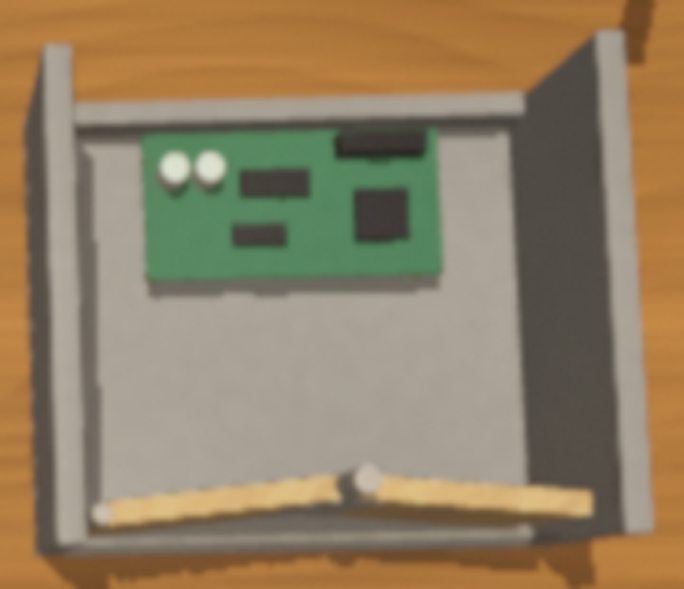

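The crop shows the rod top at (368,478), the pivot at the left (+y) end at (101,512), and the free end at (592,502). The left wall top runs from (57,45) to (71,543), and the right one from (610,32) to (638,531).

Run:
```python
from h import *
f=lambda u,v,z:at(350+u/3.8,75+v/3.8,z)
P=f(101,512,.15);F=f(368,478,.19);E=f(592,502,.15)
l0,l1=f(57,45,.15),f(71,543,.15);r0,r1=f(610,32,.15),f(638,531,.15)
print("piv",P,"rod",F,"end",E,np.linalg.norm((F-P)[:2]))
for a,b in((l0,l1),(r0,r1)):print("wall",a,b,np.linalg.norm(a-b),np.arctan2((a-b)[1],(a-b)[0]))
d=P-E;print("track yaw",np.arctan2(-d[0],d[1]))
S=at(221,187,.19);print("spare",S)
o=ctrl.get_obs();print(o["tool_pos"],R.from_euler("xyz",o["ee_rot"]).as_matrix())
```

```text
piv [ 0.50296931 -0.06472001  0.15      ] rod [ 0.51715868 -0.18866641  0.19      ] end [ 0.50875465 -0.31107861  0.15      ] 0.12475596076381425
wall [ 0.7451557  -0.04394723  0.15      ] [ 0.48726083 -0.04949637  0.15      ] 0.2579545589372902 0.021513755892885757
wall [ 0.75151923 -0.32840002  0.15      ] [ 0.49423533 -0.3335089   0.15      ] 0.2573346118228386 0.01985434812625702
track yaw 0.02347910788767868
spare [0.54167788 0.22716199 0.19      ]
[ 0.17784888 -0.59867101  0.23050672] [[ 9.58564310e-01  2.84875746e-01 -5.22373289e-04]
 [ 2.84876210e-01 -9.58563253e-01  1.42642642e-03]
 [-9.43735465e-05 -1.51613318e-03 -9.99998846e-01]]
```

Units first: shifts go in shares of 0.5 m and turns go in shares of 90 degrees. So 0.392 m / 0.5 = 0.784, -0.306 m / 0.5 = -0.612, 0.18 rad / 1.5708 = 0.1146.

Call:
{"op": "shift_gripper", "data": {"steps": [[0.08, -0.06, 0, 0, 0, 0], [0.16, -0.12, 0, 0, 0, 0.0191], [0.24, -0.18, 0, 0, 0, 0.0382], [0.32, -0.24, 0, 0, 0, 0.0573], [0.4, -0.31, 0, 0, 0, 0.0764], [0.48, -0.38, 0, 0, 0, 0.0955], [0.56, -0.44, 0, 0, 0, 0.1146], [0.66, -0.52, 0, 0, 0, 0.1146], [0.74, -0.58, 0, 0, 0, 0.1146], [0.784, -0.612, 0, 0, 0, 0.1146]], "finger_gap": 0.0}}

```text
clock: 1.35
tool_pos: [0.4679, -0.1911, 0.2311]
ee_rot: [-3.141, -0.0, 0.112]
force: [-0.8, -0.6, 0.1]
finger_gap: -0.005
grip_force: 0.0
```

Call:
{"op": "shift_gripper", "data": {"steps": [[0, 0, 0, 0, 0, 0], [0, 0, 0, 0, 0, 0]]}}

```text
clock: 1.6
tool_pos: [0.4659, -0.195, 0.231]
ee_rot: [3.141, 0.001, 0.108]
force: [0.2, 0.2, -1.3]
finger_gap: 0.004
grip_force: 0.0
```

Run:
```python
from h import *
import cv2
o=ctrl.get_obs();print(o["tool_pos"],o["ee_rot"],o["joint_positions"],o["clock"])
cv2.imwrite("pics/top1.png",vision.capture("top")[:,:,::-1])
```

```text
[ 0.46588504 -0.19496355  0.23096183] [3.14141548e+00 1.01873161e-03 1.08054000e-01] [ 0.52625035  0.22360997 -0.26510238  1.86799586  0.06729131  1.05940539
 -1.22830952] 1.6
```

View pics/top1.png

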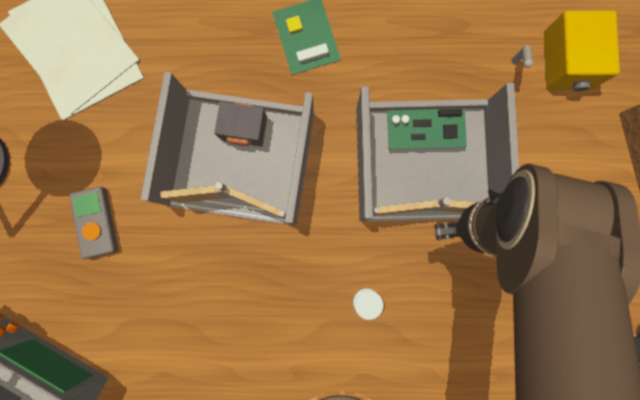

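The gripper (about 445,231) stands in front of the rod at (446,203), and the door hasn't moved. Next I lower it to rod height and work out the arc.

To row units: 0.07 m / 0.5 = 0.14, 0.035 m / 0.5 = 0.07.

Call:
{"op": "shift_gripper", "data": {"steps": [[0, 0, 0.07, 0, 0, 0], [0, 0, 0.14, 0, 0, 0], [0, 0, 0.14, 0, 0, 0]]}}

```text
clock: 2.02
tool_pos: [0.4642, -0.1948, 0.1594]
ee_rot: [-3.14, 0.005, 0.107]
force: [-0.4, -0.6, 0.9]
finger_gap: -0.003
grip_force: 0.0
```

Run:
```python
from h import *
o=ctrl.get_obs();p=o["tool_pos"];M=R.from_euler("xyz",o["ee_rot"]);y0=o["ee_rot"][2];print(p,y0)
P=np.array([.503,-.0647]);w=.022
for a in [.09,.2,.35,.5,.65,.8,.92,1.04,1.15,1.27]:
    t=w+a;T=np.array([np.cos(t),np.sin(t)]);n=np.array([np.sin(t),-np.cos(t)])
    q=P+.125*n-.018*T
    print(a,np.round(M.inv().apply([*(q-p[:2]),0.0]),3),"rz %.3f"%-(t-y0),np.round(q,3))
```

```text
[ 0.46421578 -0.19484136  0.15936142] 0.10681547852237983
0.09 [ 0.035 -0.    -0.   ] rz -0.005 [ 0.499 -0.191]
0.2 [ 0.049  0.001 -0.   ] rz -0.115 [ 0.513 -0.191]
0.35 [ 0.068  0.    -0.   ] rz -0.265 [ 0.532 -0.188]
0.5 [ 0.086 -0.004 -0.   ] rz -0.415 [ 0.55  -0.182]
0.65 [ 0.104 -0.01  -0.   ] rz -0.565 [ 0.567 -0.174]
0.8 [ 0.121 -0.019 -0.001] rz -0.715 [ 0.582 -0.163]
0.92 [ 0.133 -0.028 -0.001] rz -0.835 [ 0.594 -0.153]
1.04 [ 0.144 -0.038 -0.001] rz -0.955 [ 0.603 -0.141]
1.15 [ 0.153 -0.049 -0.001] rz -1.065 [ 0.611 -0.13 ]
1.27 [ 0.161 -0.062 -0.001] rz -1.185 [ 0.618 -0.116]
```

To row units: 0.104 m / 0.5 = 0.208, -0.004 m / 0.5 = -0.008, -0.56 rad / 1.5708 = -0.3565.

Call:
{"op": "shift_gripper", "data": {"steps": [[0.04, 0, -0.008, 0, 0, 0], [0.07, 0, -0.008, 0, 0, 0], [0.098, 0.002, -0.008, 0, 0, -0.07], [0.116, 0.002, -0.008, 0, 0, -0.121], [0.136, 0, -0.008, 0, 0, -0.1655], [0.154, -0.004, -0.008, 0, 0, -0.2165], [0.172, -0.008, -0.008, 0, 0, -0.261], [0.19, -0.014, -0.008, 0, 0, -0.3119], [0.208, -0.02, -0.008, 0, 0, -0.3565], [0.208, -0.02, -0.008, 0, 0, -0.3565]]}}

```text
clock: 3.28
tool_pos: [0.5696, -0.1729, 0.166]
ee_rot: [3.141, -0.001, 0.669]
force: [0.3, -1.1, -0.6]
finger_gap: 0.001
grip_force: 0.0
```

Run:
```python
from h import *
import cv2
o=ctrl.get_obs();print(o["tool_pos"],o["ee_rot"],o["force"])
i=vision.capture("top")[:,:,::-1];cv2.imwrite("pics/top2.png",cv2.resize(i[75:240,350:550],None,fx=3.5,fy=3.5,interpolation=cv2.INTER_CUBIC))
```

```text
[ 0.56964552 -0.17292405  0.16598074] [ 3.14092864e+00 -8.31346600e-04  6.68540470e-01] [ 0.28246905 -1.11784094 -0.55881615]
```

View pics/top2.png

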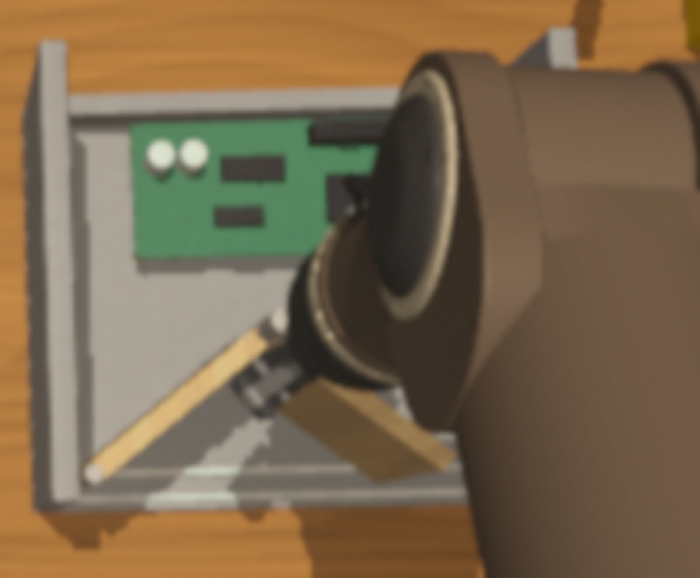

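The door is folding: the rod is at (280,320) in the crop, a is about 0.68, and the fingers are behind it. Now the rest of the arc.

Run:
```python
from h import *
o=ctrl.get_obs();p=o["tool_pos"];M=R.from_euler("xyz",o["ee_rot"]);y0=o["ee_rot"][2]
P=np.array([.503,-.0647]);w=.022
for a in [.8,.92,1.04,1.15,1.28]:
    t=w+a;T=np.array([np.cos(t),np.sin(t)]);n=np.array([np.sin(t),-np.cos(t)])
    q=P+.125*n-.018*T
    print(a,np.round(M.inv().apply([*(q-p[:2]),0.0]),3),"rz %.3f"%-(t-y0))
```

```text
0.8 [0.017 0.    0.   ] rz -0.155
0.92 [ 0.032 -0.001  0.   ] rz -0.275
1.04 [ 0.047 -0.004  0.   ] rz -0.395
1.15 [ 0.06  -0.008  0.   ] rz -0.505
1.28 [ 0.075 -0.015  0.   ] rz -0.635
```

To row units: 0.075 m / 0.5 = 0.15, 0.068 m / 0.5 = 0.136, -0.635 rad / 1.5708 = -0.4043.

Call:
{"op": "shift_gripper", "data": {"steps": [[0.018, 0, 0, 0, 0, -0.0509], [0.034, 0, 0, 0, 0, -0.0987], [0.05, 0, 0, 0, 0, -0.1401], [0.064, -0.002, 0, 0, 0, -0.1783], [0.08, -0.004, 0, 0, 0, -0.2165], [0.094, -0.008, 0, 0, 0, -0.2546], [0.108, -0.012, 0, 0, 0, -0.2928], [0.12, -0.016, 0, 0, 0, -0.3247], [0.136, -0.024, 0, 0, 0, -0.3629], [0.15, -0.03, 0, 0, 0, -0.4043]]}}

```text
clock: 4.58
tool_pos: [0.6185, -0.115, 0.1656]
ee_rot: [3.141, 0.001, 1.305]
force: [-1.6, -0.5, 1.4]
finger_gap: -0.001
grip_force: 0.7
```

Call:
{"op": "shift_gripper", "data": {"steps": [[0, 0, 0, 0, 0, 0], [-0.03, 0, 0, 0, 0, 0], [-0.06, 0, -0.02, 0, 0, 0], [-0.06, 0, -0.1, 0, 0, 0], [-0.06, 0, -0.2, 0, 0, 0]]}}

```text
clock: 5.2
tool_pos: [0.6093, -0.1457, 0.2662]
ee_rot: [-3.14, 0.0, 1.301]
force: [-0.2, 0.6, 0.3]
finger_gap: 0.002
grip_force: 0.0
```

To row units: -0.28 m / 0.5 = -0.56, -0.24 m / 0.5 = -0.48.

Call:
{"op": "shift_gripper", "data": {"steps": [[-0.08, 0, -0.04, 0, 0, 0], [-0.18, 0, -0.06, 0, 0, 0], [-0.28, -0.04, -0.06, 0, 0, 0], [-0.38, -0.1, -0.06, 0, 0, 0], [-0.48, -0.16, -0.06, 0, 0, 0], [-0.56, -0.2, -0.06, 0, 0, 0], [-0.56, -0.2, -0.06, 0, 0, 0]]}}

```text
clock: 6.08
tool_pos: [0.4356, -0.3924, 0.296]
ee_rot: [-3.141, 0.003, 1.294]
force: [0.5, 0.3, 0.4]
finger_gap: -0.001
grip_force: 0.0
```

Run:
```python
from h import *
import cv2
cv2.imwrite("pics/top3.png",vision.capture("top")[:,:,::-1])
```

```text
(no output)
```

View pics/top3.png

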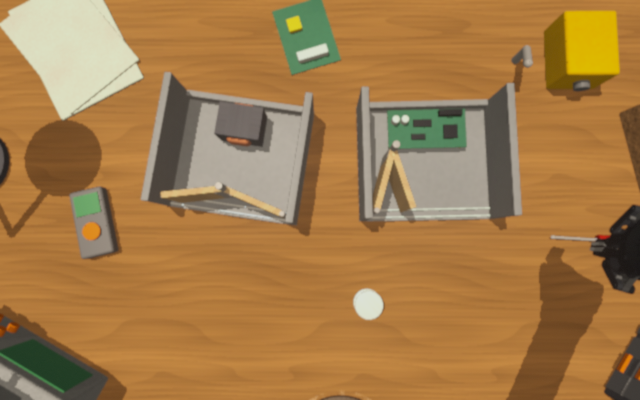

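The board door is folded to the left jamb: the rod is at (396,144), the free end at (410,206), and about 70% of the doorway is clear. The other door is unchanged and the arm is clear of everything.

```bash
python3 -c "
from cell import ctrl, vision, job_done
print(job_done())"
```

```text
the job is handed in; nothing more can be done
None
```

The board bay's door is folded open with about 70% of its doorway clear, the transformer bay's door was left as it was, the arm is withdrawn, and the job is handed in.

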